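# Put the bench oddments back where each kind belongs

## Task

Clear the bench by sorting the loose things to their places: the long pine offcut flat in the long bay of the grey tray, the short beech offcut flat in the tray's shorter bay, the beige masking tape over the spindle and down onto its base, and the stubby screwdriver blade-down in the metal pot. Draw the screwdriver straight up out of its light wooden stand, so that the stand stays standing on the bench, and leave the blue tape roll and the tape measure where they are.

Things in the scene. Friction and masses are not known exactly. Their poses are not given: they have to be found in the camera images.
- pine_offcut: long pale pine offcut, a plain block 45 x 110 x 45 mm (own x, y, z), lying on the bench; origin at the centre of its underside, y along its length
- beech_offcut: short beech offcut, a plain darker block 50 x 80 x 40 mm (own x, y, z), lying on the bench; origin at the centre of its underside, y along its length
- masking_tape: beige roll of masking tape lying flat: ring of outer diameter 104 mm, open bore about 70 to 76 mm, wall 14 to 17 mm, 25 mm high; origin at the centre of its underside, z up along its axis. Can be pinched across the wall, at 44 mm from the centre. A big red power saw, 70 mm high, lies fixed along the bench front (x below 0.375): keep fingers off it
- driver: stubby screwdriver, blue fluted handle 28 mm thick, 155 mm overall, upright in driver_stand. Own y runs along it to the handle end (up at the start). Its axis is the line x = 0, z = +13.5 mm of its frame; on it the blade tip is at y = -77, the 6.4 mm shank ends at y = -20, the handle spans y = -20 to +78 mm. At the start the handle rests on the stand, tip 5 mm and handle end 160 mm over the bench
- driver_stand: light loose wooden stand, block 64 x 64 x 62 mm (120 g before variation) with one upright 11 mm through hole in its centre holding the screwdriver's shank; origin at the centre of its underside
- offcut_tray: fixed shallow grey metal tray, 143 x 172 mm (own x, y), floor 4 mm, walls 16 mm high over the bench, 4 mm thick; origin at the centre of its underside. Long bay 135 x 80 mm (x, y) inside, centred at own (0, -42) mm; short bay 100 x 80 mm, centred at (-17.5, +42) mm; beyond it, at +x, a 31 mm strip with a few screws, not used. Blocks lie with their length along tray x
- tape_spindle: fixed tape spindle: dark wooden disc 110 mm across and 10 mm thick with an upright steel post of 20 mm diameter in its centre, whose top is 55 mm over the bench; origin at the centre of its underside
- driver_pot: fixed round metal pot, open at the top: inside diameter 52 mm, wall 4 mm, floor 6 mm and rim 70 mm over the bench, with a flange 72 mm across at its foot; origin at the centre of its underside. The screwdriver stands leaning against its rim
- pvc_tape: blue roll of insulating tape lying flat, diameter 66 mm, 19 mm high, not to be moved; origin at the centre of its underside
- tape_measure: yellow pocket tape measure lying flat, 75 x 101 x 37 mm, not to be moved; origin at the centre of its underside

How it is judged:
By the outcome, as a careful person would: the job done as asked, in the order asked, and still so for the second after the job is handed in, with the robot touching nothing.
It also fails if it takes over 128 s, if anything falls off the work surface, if the arm or the gripper's body presses on something with over 40 N, if the wrist force passes 120 N, or if a joint passes its speed limit or range.

## Robot

A 6-joint arm with a two-finger parallel gripper is mounted at the origin on a cart in front of the work surface, level with it; the furniture and walls round the work are solid. World frame = base frame: x ahead of the robot, y to its left, z up, the work surface at z = 0. Lengths are in mm, angles in degrees, forces in N, time in s.
With the tool pointing down it reaches from about 350 to 850 mm from the base axis. Payload 8.1 kg.
Tool frame: the origin (TCP) lies midway between the tips of the shut fingers; the grasp point (between the pads) lies 19 mm behind it; z points along the fingers, y is the line along which they close (so a half turn about z gives the same grasp; the last joint's range is limited). The gripper opens to 85 mm and grips with 20 to 120 N. Pads are 22 mm wide; open, the fingers measure 114 mm over their backs; the gripper's body (76 mm by 85 mm) begins 54 mm behind the grasp point. The pads swing forward as they close: fully open they stand 13 mm farther back than shut.
Start: joints at [-80.18, 7.471, 85.268, -0, 87.261, -4.893], TCP at [152.412, -580.324, 231.292] pointing down, gripper open.
Joint ranges: [-169.43, 169.43], [-51.17, 129.36], [1.28, 143.12], [-76.62, 256.62], [0, 156.53], [-152.29, 152.29]. Speed limits (degrees/s): [136.94, 136.94, 159.86, 180, 180, 180].

## Interface

Orientations are given as [roll, pitch, yaw] about the fixed x, y, z axes, in that order (R = Rz(yaw) Ry(pitch) Rx(roll)).
In Python, from bench import r gives the robot as it stands.
- The arm moves only by the tool apply_moves, never from a script. Its argument "steps" is a list of rows, each a list of 7 numbers: the opening, from -1 (shut) to 1 (fully open), then the shift along the tool's x, y, z in mm, then the turn, a rotation vector about the tool's x, y, z in units of 5 degrees (1.0 is 5 degrees). A call has exactly 8 rows; each row shifts and turns the commanded pose from where the row before left it, along the tool's axes as they then stand; what a row does not reach is not made up. A row lasts 1/10 s, in which the tool goes at most 50 mm and 8.59 degrees, less where a joint would pass 70% of its speed; a pose out of reach is approached as far as the arm can. A call is refused whole if a number of a shift passes 50 or a number of a turn 1, either way. A call with a gripper value outside its range is refused whole. The fingers move at their own pace and stop on an object; "squeeze" is the grip in N (left out, the last holds). Time passes only in rows, so rows that do not move let the fingers close, or fill a call up. It gives the time, the measured TCP pose, the force, the opening and the grip force at its end, in the units of the state.
- r.sense(): the state, without advancing time (a new reading comes with each control period).
- r.snapshot(name): name is "side" or "top" or "wrist"; returns a dict with "color" (400x640x3 uint8, blue, green, red), "depth" (400x640 float32, mm along the optical axis (not along the pixel's ray), 0 where there is no reading), "mtx" (3x3 intrinsics, pixels), "dist" ([k1, k2, p1, p2, k3] as OpenCV has them; the pictures are not rectified), "T" (4x4, takes a point from camera to world coordinates); the wrist camera has in their place "hand_eye" (4x4, takes a point from camera to tool coordinates, whose origin is the TCP and whose axes are the flange's). Camera axes: x right, y down, z forward; pixel columns grow to the right and rows downward; lengths in mm; the calibration is good to about 2 mm. A picture is of the moment at which its call begins: read the wrist's pose just before it.
- r.hand_in(): hands the job in; it is judged then, once.
The state is a dict: "time": time; "joint_pos": joint angles; "qd": joint speeds; "joint_efforts": joint torques, N m; "tool_pos": TCP position; "tcp_rot": TCP orientation; "ft_force": force on the tool from outside, world axes, zero at the start; "wrist_torque": the same for the moment, N m; "finger_gap": finger opening in mm; "grip_force": force on a finger pad.
Only numpy, scipy, OpenCV 4.12 (cv2) and the standard library are available. Lean on these libraries where they do the work, as an engineer would, in place of code of your own. Each camera call takes 0.05 s, during which the arm holds its last target. There are 200 camera calls.

## Working session

There is one attempt and no reset: what is moved stays moved. The work goes in short steps, Python scripts to look and compute and a tool call to move; the robot and the scene stay as the last step left them, time stands still between calls to the robot, and variables do not carry over. Pictures are saved under pics/ and viewed, at most 14 in all, crops included, and the job is handed in when it is done.

Besides the shell and the picture viewer there is one more tool, called after "Request:" as name([rows], argument=value, ...), one row to a line, values as JSON. apply_moves: Moves the arm, as the interface text tells. Its arguments: {"type":"object","properties":{"steps":{"type":"array"},"squeeze":{"type":"number"}},"required":["steps"]}

```bash
mkdir -p pics; ls
cat > h.py <<'E'
import numpy as np,cv2
from bench import r
def snap(n,fn):
    s=r.snapshot(n);cv2.imwrite('pics/'+fn+'.png',s['color']);np.savez('pics/'+fn,**{k:v for k,v in s.items() if isinstance(v,(np.ndarray,list))});return s
def cloud(s,T=None):
    h,w=s['depth'].shape
    u,v=np.meshgrid(np.arange(w,dtype=float),np.arange(h,dtype=float))
    p=cv2.undistortPoints(np.stack([u.ravel(),v.ravel()],1)[:,None],np.array(s['mtx']),np.array(s['dist']))[:,0]
    d=s['depth'].ravel().astype(float)
    P=np.c_[p*d[:,None],d,np.ones(len(d))]
    W=(P@np.array(s['T'] if T is None else T).T)[:,:3]; W[d==0]=np.nan
    return W.reshape(h,w,3)
E
python3 - <<'E'
from h import *
s=snap('top','top0'); t=snap('side','side0')
print(r.sense()); print(s['T'],t['T'])
E
```

```text
pics
{'time': 0.1, 'joint_pos': array([-8.01783290e+01,  7.50880017e+00,  8.53229590e+01, -1.95838606e-03,
        8.72616063e+01, -4.89235641e+00]), 'qd': array([-0.05963175, -0.03368375, -0.05488902, -0.04936972,  0.09921049,
       -0.04776298]), 'joint_efforts': array([-7.89654541e-05, -5.70949602e+01, -5.01944661e+01, -3.12809489e-04,
        8.06347467e-03,  3.43539000e-06]), 'tool_pos': array([ 152.32946495, -579.83363119,  230.37075491]), 'tcp_rot': array([-1.79906808e+02, -6.01371618e-03,  1.47141177e+01]), 'ft_force': array([ 0.17766301, -0.98947111, -0.23794974]), 'wrist_torque': array([-0.00544769,  0.01854802,  0.02331053]), 'grip_force': 0.0, 'finger_gap': 85.48685097749735}
[[-6.73620373e-03 -9.95536144e-01  9.41403714e-02  4.33870931e+02]
 [-9.99966976e-01  6.27819102e-03 -5.16054045e-03  1.22558001e+02]
 [ 4.54647330e-03 -9.41720250e-02 -9.95545559e-01  1.12978929e+03]
 [ 0.00000000e+00  0.00000000e+00  0.00000000e+00  1.00000000e+00]] [[-8.77468222e-01 -2.81071914e-01  3.88649070e-01  1.20291768e+02]
 [-4.79623796e-01  5.19678707e-01 -7.07032571e-01  8.62737192e+02]
 [-3.24564808e-03 -8.06803955e-01 -5.90810329e-01  7.08512620e+02]
 [ 0.00000000e+00  0.00000000e+00  0.00000000e+00  1.00000000e+00]]
```

View pics/top0.png

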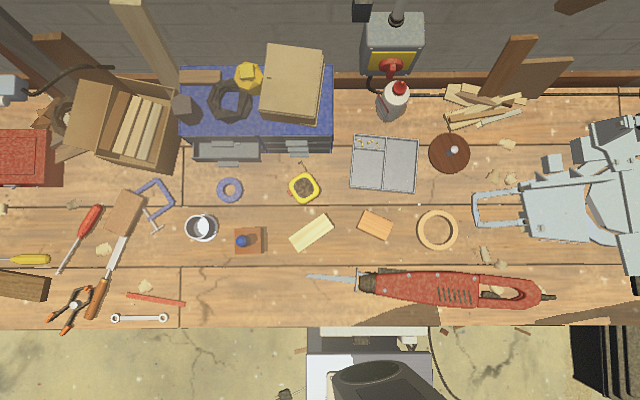

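View pics/side0.png

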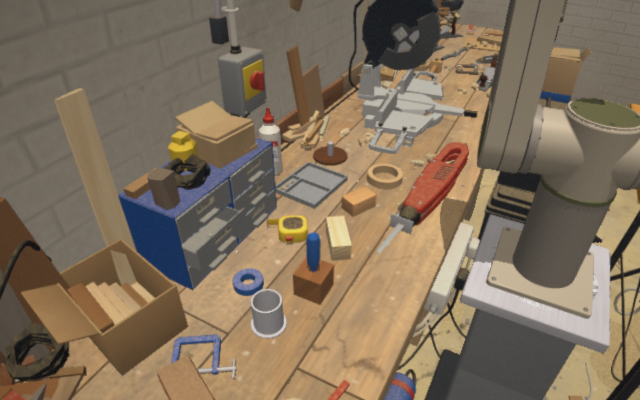

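The top view shows pine (312,233), beech (375,224), masking tape (437,229), driver and stand (245,240), pot (200,228), tray (384,164; short bay on the left, screw strip at upper left) and spindle (449,153). The side view agrees with this layout. Next I measure them.

```bash
cat > m.py <<'E'
from h import *
def load(f): return dict(np.load('pics/'+f+'.npz'))
def roi(W,c,lo,hi):
    m=np.zeros(W.shape[:2],bool); x0,y0,x1,y1=c; m[y0:y1,x0:x1]=1
    with np.errstate(invalid='ignore'): m&=(W[...,2]>lo)&(W[...,2]<hi)
    return W[m]
def circ(P):
    from scipy.optimize import least_squares
    h=cv2.convexHull(P[:,:2].astype(np.float32))[:,0]
    f=least_squares(lambda p:np.hypot(*(h-p[:2]).T)-p[2],[*h.mean(0),30],loss='soft_l1')
    return f.x
E
python3 - <<'E'
from m import *
np.set_printoptions(precision=1,suppress=True)
s=load('top0');W=cloud(s); print(s['mtx'][0,0])
g=roi(W,(300,262,420,275),-30,30);print('bench z near',np.median(g[:,2]))
for n,c in dict(a=(330,200,350,220),b=(420,175,440,185),c=(210,205,225,215),d=(265,200,280,215)).items(): print('bench',np.median(roi(W,c,-30,30),axis=0))
def rect(n,c,lo,hi):
    P=roi(W,c,lo,hi);(a,b),(w,h),t=cv2.minAreaRect(P[:,:2].astype(np.float32));print(n,len(P),np.array([a,b,w,h,t]),'med',np.median(P,0),'mean',P.mean(0))
rect('pine',(282,205,342,258),35,60)
rect('beech',(350,203,398,246),30,55)
rect('stand',(225,220,272,260),50,75)
rect('drv',(225,220,272,260),140,175)
rect('tray',(342,128,424,198),9,25)
rect('measure',(284,168,322,206),25,50)
for n,c,lo,hi in [('mask',(412,204,462,256),15,35),('spin',(424,128,475,176),5,17),('post',(440,140,465,165),45,65),('pot',(182,210,222,246),60,80),('pvc',(214,174,246,206),12,28)]:
    P=roi(W,c,lo,hi);print(n,len(P),circ(P),'med',np.median(P,0))
E
```

```text
433.40320150090895
bench z near 0.07006086793603572
bench [514.   71.9   0.1]
bench [ 593.8 -164.9    0.2]
bench [517.3 391.4   0. ]
bench [522.8 248.2   0.1]
pine 791 [456.3 146.   45.  109.7  34.8] med [456.2 145.7  45.3] mean [456.2 145.9  45.3]
beech 640 [474.5 -15.5  79.7  50.   64.4] med [475.2 -15.1  40. ] mean [474.4 -15.3  40. ]
stand 543 [437.  300.5  63.9  63.5   1.7] med [435.2 292.4  62.3] mean [436.6 296.7  62.1]
drv 109 [437.3 300.1  23.6  22.6  89.6] med [437.2 298.9 155. ] mean [437.1 299.1 153.6]
tray 626 [637.  -45.1 172.9 144.2  84.2] med [658.  -41.2  14.9] mean [643.2 -41.5  14.7]
measure 695 [570.  166.   73.2  73.1  38.3] med [570.5 163.4  36. ] mean [570.2 164.3  36. ]
mask 674 [ 462.1 -176.    51.6] med [ 461.9 -176.9   24.9]
spin 1254 [ 656.6 -217.6   58.6] med [ 660.8 -214.1    9.8]
post 53 [ 663.3 -216.6    9.6] med [ 662.3 -215.6   54.1]
pot 166 [471.9 423.3  29.7] med [471.1 425.3  69.3]
pvc 409 [569.1 356.8  32.5] med [568.6 356.6  19.3]
```

```bash
cat > p.py <<'E'
import sys
from h import *
# p.py x y z yaw : turn units (5deg) about tool z, then tool shift after the turn
x,y,z,yaw=map(float,sys.argv[1:5]); s=r.sense(); p=s['tool_pos'];e=s['tcp_rot']
d=(yaw-e[2]+180)%360-180; a=np.radians(yaw)
D=np.array([x,y,z])-p
print('now',p.round(1),e.round(1),'j',s['joint_pos'].round(0),'gap',round(s['finger_gap'],1),'t',s['time'])
print('turn units z',round(-d/5,2),'shift',np.round([D[0]*np.cos(a)+D[1]*np.sin(a),D[0]*np.sin(a)-D[1]*np.cos(a),-D[2]],1))
E
python3 p.py 456.2 145.8 120 124.8
```

```text
now [ 152.3 -579.8  230.4] [-179.9   -0.    14.7] j [-80.   8.  85.  -0.  87.  -5.] gap 85.5 t 0.1
turn units z -22.02 shift [422.4 663.7 110.4]
```

Request:
apply_moves([
  [1, 0, 0, 0, 0, 0, -1],
  [1, 0, 0, 0, 0, 0, -1],
  [1, 0, 0, 0, 0, 0, -1],
  [1, 0, 0, 0, 0, 0, -1],
  [1, 0, 0, 0, 0, 0, -1],
  [1, 0, 0, 0, 0, 0, -1],
  [1, 0, 0, 0, 0, 0, -1],
  [1, 0, 0, 0, 0, 0, -1],
], squeeze=60)

```text
time: 0.9
tool_pos: [152.4, -580.0, 230.6]
tcp_rot: [-180.0, -0.0, 54.9]
ft_force: [0.4, 0.1, -0.3]
finger_gap: 85.7
grip_force: 0.0
```

Request:
apply_moves([
  [1, 0, 0, 0, 0, 0, -1],
  [1, 0, 0, 0, 0, 0, -1],
  [1, 0, 0, 0, 0, 0, -1],
  [1, 0, 0, 0, 0, 0, -1],
  [1, 0, 0, 0, 0, 0, -1],
  [1, 0, 0, 0, 0, 0, -1],
  [1, 0, 0, 0, 0, 0, -1],
  [1, 0, 0, 0, 0, 0, -1],
])

```text
time: 1.7
tool_pos: [152.4, -580.0, 230.7]
tcp_rot: [-180.0, -0.1, 94.9]
ft_force: [0.0, -0.2, -0.0]
finger_gap: 85.5
grip_force: 0.0
```

Request:
apply_moves([
  [1, 0, 0, 0, 0, 0, -1],
  [1, 0, 0, 0, 0, 0, -1],
  [1, 0, 0, 0, 0, 0, -1],
  [1, 0, 0, 0, 0, 0, -1],
  [1, 0, 0, 0, 0, 0, -1],
  [1, 0, 0, 0, 0, 0, -1],
  [1, 23.5, 36.9, 6, 0, 0, 0],
  [1, 23.5, 36.9, 6, 0, 0, 0],
])

```text
time: 2.5
tool_pos: [186.1, -498.8, 218.0]
tcp_rot: [180.0, -0.1, 124.6]
ft_force: [0.4, 1.2, 0.6]
finger_gap: 85.2
grip_force: 0.0
```

Request:
apply_moves([
  [1, 23.5, 36.9, 6, 0, 0, 0],
  [1, 23.5, 36.9, 6, 0, 0, 0],
  [1, 23.5, 36.9, 6, 0, 0, 0],
  [1, 23.5, 36.9, 6, 0, 0, 0],
  [1, 23.5, 36.9, 6, 0, 0, 0],
  [1, 23.5, 36.9, 6, 0, 0, 0],
  [1, 23.5, 36.9, 6, 0, 0, 0],
  [1, 23.5, 36.9, 6, 0, 0, 0],
])

```text
time: 3.3
tool_pos: [322.0, -175.3, 170.8]
tcp_rot: [180.0, 0.0, 124.7]
ft_force: [1.3, 0.9, -0.3]
finger_gap: 85.1
grip_force: 0.0
```

Request:
apply_moves([
  [1, 23.5, 36.9, 6, 0, 0, 0],
  [1, 23.5, 36.9, 6, 0, 0, 0],
  [1, 23.5, 36.9, 6, 0, 0, 0],
  [1, 23.5, 36.9, 6, 0, 0, 0],
  [1, 23.5, 36.9, 6, 0, 0, 0],
  [1, 23.5, 36.9, 6, 0, 0, 0],
  [1, 23.5, 36.9, 6, 0, 0, 0],
  [1, 23.5, 36.9, 6, 0, 0, 0],
])

```text
time: 4.1
tool_pos: [457.6, 147.6, 122.7]
tcp_rot: [-180.0, 0.0, 124.7]
ft_force: [0.9, 0.7, -0.1]
finger_gap: 85.1
grip_force: 0.0
```

```bash
python3 p.py 456.2 145.8 10 124.8
python3 - <<'E'
from m import *
st=r.sense(); s=snap('wrist','w1')
from scipy.spatial.transform import Rotation as R
T=np.eye(4);T[:3,:3]=R.from_euler('xyz',st['tcp_rot'],degrees=True).as_matrix();T[:3,3]=st['tool_pos']
W=cloud(s,T@s['hand_eye'])
with np.errstate(invalid='ignore'):
    P=W[(W[...,2]>40)&(W[...,2]<52)&(np.hypot(W[...,0]-456,W[...,1]-146)<75)]
print(len(P),cv2.minAreaRect(P[:,:2].astype(np.float32)),P.mean(0))
E
```

```text
now [457.6 147.6 122.7] [-180.     0.   124.7] j [ 12.  -7. 111.  -0.  76. -23.] gap 85.1 t 4.1
turn units z -0.01 shift [ -0.7  -2.2 112.7]
10282 ((454.57965087890625, 147.0233154296875), (45.133304595947266, 109.7648696899414), 34.87193298339844) [452.34191507 150.30947623  44.09336208]
```

Request:
apply_moves([
  [1, -0.6, -2.4, 20, 0, 0, 0],
  [1, 0, 0, 25, 0, 0, 0],
  [1, 0, 0, 25, 0, 0, 0],
  [1, 0, 0, 20, 0, 0, 0],
  [1, 0, 0, 12, 0, 0, 0],
  [1, 0, 0, 9, 0, 0, 0],
  [1, 0, 0, 0, 0, 0, 0],
  [-1, 0, 0, 0, 0, 0, 0],
])

```text
time: 4.95
tool_pos: [456.4, 143.8, 12.9]
tcp_rot: [180.0, 0.0, 124.7]
ft_force: [-0.5, -0.4, 0.2]
finger_gap: 72.9
grip_force: 0.0
```

Request:
apply_moves([
  [-1, 0, 0, 0, 0, 0, 0],
  [-1, 0, 0, 0, 0, 0, 0],
  [-1, 0, 0, 0, 0, 0, 0],
  [-1, 0, 0, 0, 0, 0, 0],
  [-1, 0, 0, 0, 0, 0, 0],
  [-1, 0, 0, 0, 0, 0, 0],
  [-1, 0, 0, 0, 0, 0, 0],
  [-1, 0, 0, 0, 0, 0, 0],
])

```text
time: 5.75
tool_pos: [457.0, 144.0, 13.5]
tcp_rot: [179.9, 0.1, 124.7]
ft_force: [0.0, -0.0, 6.8]
finger_gap: 44.0
grip_force: 62.1
```

Request:
apply_moves([
  [-1, 0, 0, -15, 0, 0, 0],
  [-1, 0, 0, -25, 0, 0, 0],
  [-1, 0, 0, -30, 0, 0, 0],
  [-1, 0, 0, 0, 0, 0, -1],
  [-1, 0, 0, 0, 0, 0, -1],
  [-1, 0, 0, 0, 0, 0, -1],
  [-1, 0, 0, 0, 0, 0, -1],
  [-1, 0, 0, 0, 0, 0, -1],
])

```text
time: 6.55
tool_pos: [455.6, 143.7, 82.2]
tcp_rot: [-180.0, -0.0, 149.9]
ft_force: [0.3, -0.8, -0.1]
finger_gap: 43.9
grip_force: 61.6
```

Request:
apply_moves([
  [-1, 0, 0, 0, 0, 0, -1],
  [-1, 0, 0, 0, 0, 0, -1],
  [-1, 0, 0, 0, 0, 0, -1],
  [-1, 0, 0, 0, 0, 0, -1],
  [-1, 0, 0, 0, 0, 0, -0.9],
  [-1, 0, 0, 0, 0, 0, 0],
  [-1, 0, 0, 0, 0, 0, 0],
  [-1, 0, 0, 0, 0, 0, 0],
])

```text
time: 7.35
tool_pos: [455.8, 143.7, 82.2]
tcp_rot: [-180.0, -0.0, 174.1]
ft_force: [0.4, 0.3, -1.3]
finger_gap: 44.2
grip_force: 61.5
```

```bash
python3 p.py 635.7 -87.2 83 174.2
```

```text
now [455.8 143.7  82.2] [-180.    -0.   174.1] j [ 11.  -4. 113.  -0.  71. -73.] gap 44.2 t 7.35
turn units z -0.02 shift [-202.3 -211.6   -0.8]
```

Request:
apply_moves([
  [-1, -28.9, -30.2, 0, 0, 0, 0],
  [-1, -28.9, -30.2, 0, 0, 0, 0],
  [-1, -28.9, -30.2, 0, 0, 0, 0],
  [-1, -28.9, -30.2, 0, 0, 0, 0],
  [-1, -28.9, -30.2, 0, 0, 0, 0],
  [-1, -28.9, -30.2, 0, 0, 0, 0],
  [-1, -28.9, -30.4, 0, 0, 0, 0],
  [-1, 0, 0, 0, 0, 0, 0],
])

```text
time: 8.15
tool_pos: [637.9, -91.8, 81.9]
tcp_rot: [-179.9, 0.1, 173.9]
ft_force: [-0.9, -0.2, -0.4]
finger_gap: 44.2
grip_force: 61.6
```

Request:
apply_moves([
  [-1, 0, 0, 20, 0, 0, 0],
  [-1, 0, 0, 15, 0, 0, 0],
  [-1, 0, 0, 10, 0, 0, 0],
  [-1, 0, 0, 5, 0, 0, 0],
  [-1, 0, 0, 0, 0, 0, 0],
  [-1, 0, 0, 0, 0, 0, 0],
  [-1, 0, 0, 0, 0, 0, 0],
  [-1, 0, 0, 0, 0, 0, 0],
])

```text
time: 8.95
tool_pos: [636.4, -87.2, 33.3]
tcp_rot: [-180.0, 0.1, 174.2]
ft_force: [-0.2, -0.7, -1.3]
finger_gap: 44.2
grip_force: 61.6
```

```bash
python3 p.py 635.7 -87.2 18 174.2
python3 - <<'E'
from m import *
snap('side','side1')
s=snap('top','top1');c=s['color'][110:210,330:480];cv2.imwrite('pics/c1.png',cv2.resize(c,None,fx=4,fy=4))
E
```

```text
now [636.4 -87.2  33.3] [-1.800e+02  1.000e-01  1.742e+02] j [-12.  23.  88.  -0.  69. -97.] gap 44.2 t 8.95
turn units z 0.0 shift [ 0.7 -0.  15.3]
```

View pics/c1.png

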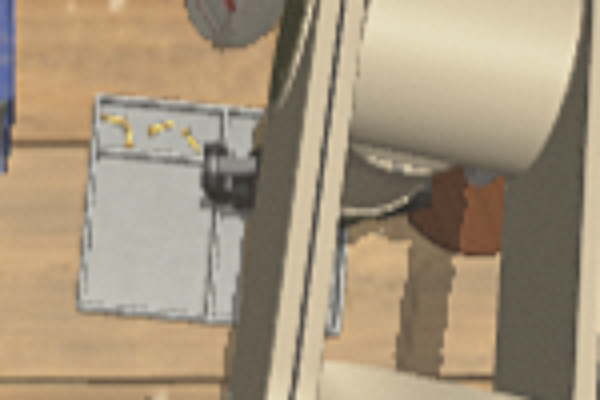

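The arm covers the long bay in this view. The finger shows near (225,180), and the tray is where I measured it. I lower onto the floor.

Request:
apply_moves([
  [-1, 0, 0, 6, 0, 0, 0],
  [-1, 0, 0, 5, 0, 0, 0],
  [-1, 0, 0, 3, 0, 0, 0],
  [-1, 0, 0, 1.5, 0, 0, 0],
  [-1, 0, 0, 0, 0, 0, 0],
  [-1, 0, 0, 0, 0, 0, 0],
  [-1, 0, 0, 0, 0, 0, 0],
  [-1, 0, 0, 0, 0, 0, 0],
])

```text
time: 9.85
tool_pos: [635.7, -87.2, 17.6]
tcp_rot: [180.0, -0.0, 174.2]
ft_force: [-5.8, 0.4, 8.4]
finger_gap: 44.4
grip_force: 62.7
```

Request:
apply_moves([
  [0.4, 0, 0, 0, 0, 0, 0],
  [0.4, 0, 0, 0, 0, 0, 0],
  [0.4, 0, 0, 0, 0, 0, 0],
  [0.4, 0, 0, 0, 0, 0, 0],
  [0.4, 0, 0, -15, 0, 0, 0],
  [0.4, 0, 0, -25, 0, 0, 0],
  [0.4, 0, 0, -30, 0, 0, 0],
  [0.4, 0, 0, -30, 0, 0, 0],
])

```text
time: 10.65
tool_pos: [635.8, -87.1, 118.9]
tcp_rot: [-180.0, 0.0, 174.2]
ft_force: [0.6, -0.8, -0.0]
finger_gap: 59.9
grip_force: 0.0
```

Request:
apply_moves([
  [1, 0, 0, 0, 0, 0, 1],
  [1, 0, 0, 0, 0, 0, 1],
  [1, 0, 0, 0, 0, 0, 1],
  [1, 0, 0, 0, 0, 0, 1],
  [1, 0, 0, 0, 0, 0, 1],
  [1, 0, 0, 0, 0, 0, 1],
  [1, 0, 0, 0, 0, 0, 1],
  [1, 0, 0, 0, 0, 0, 1],
])

```text
time: 11.45
tool_pos: [636.1, -87.2, 118.2]
tcp_rot: [180.0, 0.1, 134.0]
ft_force: [-1.1, 0.4, -0.3]
finger_gap: 85.8
grip_force: 0.0
```

Request:
apply_moves([
  [1, 0, 0, 0, 0, 0, 1],
  [1, 0, 0, 0, 0, 0, 1],
  [1, 0, 0, 0, 0, 0, 1],
  [1, 0, 0, 0, 0, 0, 1],
  [1, 0, 0, 0, 0, 0, 1],
  [1, 0, 0, 0, 0, 0, 1],
  [1, 0, 0, 0, 0, 0, 1],
  [1, 0, 0, 0, 0, 0, 1],
])

```text
time: 12.25
tool_pos: [636.1, -87.2, 118.2]
tcp_rot: [179.9, 0.0, 94.0]
ft_force: [-0.5, 0.5, 0.6]
finger_gap: 85.5
grip_force: 0.0
```

Request:
apply_moves([
  [1, 0, 0, 0, 0, 0, 1],
  [1, 0, 0, 0, 0, 0, 1],
  [1, 0, 0, 0, 0, 0, 1],
  [1, 0, 0, 0, 0, 0, 1],
  [1, 0, 0, 0, 0, 0, 1],
  [1, 0, 0, 0, 0, 0, 1],
  [1, 0, 0, 0, 0, 0, 0],
  [1, 0, 0, 0, 0, 0, 0],
])

```text
time: 13.05
tool_pos: [636.1, -87.2, 117.7]
tcp_rot: [179.9, -0.0, 64.4]
ft_force: [-0.1, 0.4, 0.1]
finger_gap: 85.5
grip_force: 0.0
```

```bash
python3 p.py 474.5 -15.3 100 64.4
```

```text
now [636.1 -87.2 117.7] [179.9  -0.   64.4] j [-12.  18.  85.   0.  77.  13.] gap 85.5 t 13.05
turn units z -0.01 shift [  -5.  -176.8   17.7]
```

Request:
apply_moves([
  [1, -1, -36, 0, 0, 0, 0],
  [1, -1, -36, 2, 0, 0, 0],
  [1, -1, -36, 4, 0, 0, 0],
  [1, -1, -36, 4, 0, 0, 0],
  [1, -1, -32.8, 4, 0, 0, 0],
  [1, 0, 0, 0, 0, 0, 0],
  [1, 0, 0, 0, 0, 0, 0],
  [1, 0, 0, 0, 0, 0, 0],
])

```text
time: 13.85
tool_pos: [475.8, -15.1, 103.9]
tcp_rot: [179.9, -0.0, 64.3]
ft_force: [0.7, -0.5, 0.1]
finger_gap: 85.6
grip_force: 0.0
```

```bash
python3 p.py 474.5 -15.3 10 64.4;cat > w.py <<'E'
from m import *
from scipy.spatial.transform import Rotation as R
def wc(fn):
    st=r.sense(); s=snap('wrist',fn)
    T=np.eye(4);T[:3,:3]=R.from_euler('xyz',st['tcp_rot'],degrees=True).as_matrix();T[:3,3]=st['tool_pos']
    return s,cloud(s,T@s['hand_eye'])
def near(W,x,y,rad,lo,hi):
    with np.errstate(invalid='ignore'): return W[(W[...,2]>lo)&(W[...,2]<hi)&(np.hypot(W[...,0]-x,W[...,1]-y)<rad)]
E
python3 - <<'E'
from w import *
s,W=wc('w2');P=near(W,474,-15,60,35,46);print(len(P),cv2.minAreaRect(P[:,:2].astype(np.float32)),P.mean(0))
s=snap('top','top2');W=cloud(s)
P=near(W,633,-87,75,40,60);print(len(P),cv2.minAreaRect(P[:,:2].astype(np.float32)),P.mean(0)) 
cv2.imwrite('pics/c2.png',cv2.resize(s['color'][110:250,330:480],None,fx=4,fy=4))
E
```

```text
now [475.8 -15.1 103.9] [179.9  -0.   64.3] j [ -8.  -6. 113.  -0.  73.  18.] gap 85.6 t 13.85
turn units z -0.03 shift [-0.7 -1.1 93.9]
9248 ((472.929931640625, -14.755615234375), (80.109375, 50.31800079345703), 64.49653625488281) [474.06915549 -12.46797999  39.08732087]
766 ((636.3440551757812, -85.26901245117188), (45.42618942260742, 108.9564437866211), 83.74678802490234) [636.108299   -85.04364726  48.82674649]
```

View pics/c2.png

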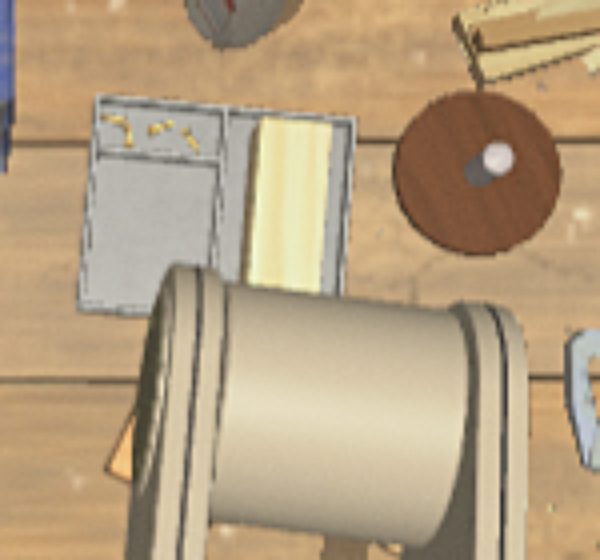

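Pine lies flat in the long bay, crop (290,205), with its top at 48.8 mm. Now the beech.

Request:
apply_moves([
  [1, -0.8, -1.6, 20, 0, 0, 0],
  [1, 0, 0, 25, 0, 0, 0],
  [1, 0, 0, 22, 0, 0, 0],
  [1, 0, 0, 15, 0, 0, 0],
  [1, 0, 0, 9, 0, 0, 0],
  [1, 0, 0, 0, 0, 0, 0],
  [-1, 0, 0, 0, 0, 0, 0],
  [-1, 0, 0, 0, 0, 0, 0],
])

```text
time: 14.75
tool_pos: [473.7, -14.9, 12.9]
tcp_rot: [179.9, -0.0, 64.2]
ft_force: [0.4, -0.1, -0.9]
finger_gap: 59.2
grip_force: 0.0
```

Request:
apply_moves([
  [-1, 0, 0, 0, 0, 0, 0],
  [-1, 0, 0, 0, 0, 0, 0],
  [-1, 0, 0, 0, 0, 0, 0],
  [-1, 0, 0, 0, 0, 0, 0],
  [-1, 0, 0, 0, 0, 0, 0],
  [-1, 0, 0, 0, 0, 0, 0],
  [-1, 0, 0, 0, 0, 0, 0],
  [-1, 0, 0, 0, 0, 0, 0],
])

```text
time: 15.55
tool_pos: [474.0, -15.0, 13.2]
tcp_rot: [179.9, -0.0, 64.2]
ft_force: [0.4, 0.3, 7.0]
finger_gap: 49.3
grip_force: 62.8
```

Request:
apply_moves([
  [-1, 0, 0, -15, 0, 0, 0],
  [-1, 0, 0, -25, 0, 0, 0],
  [-1, 0, 0, -35, 0, 0, 0],
  [-1, 0, 0, 0, 0, 0, 1],
  [-1, 0, 0, 0, 0, 0, 1],
  [-1, 0, 0, 0, 0, 0, 1],
  [-1, 0, 0, 0, 0, 0, 1],
  [-1, 0, 0, 0, 0, 0, 1],
])

```text
time: 16.35
tool_pos: [472.6, -14.7, 87.0]
tcp_rot: [180.0, -0.0, 39.0]
ft_force: [-0.5, 0.2, -0.8]
finger_gap: 49.3
grip_force: 62.3
```

Request:
apply_moves([
  [-1, 0, 0, 0, 0, 0, 1],
  [-1, 0, 0, 0, 0, 0, 1],
  [-1, 0, 0, 0, 0, 0, 1],
  [-1, 0, 0, 0, 0, 0, 1],
  [-1, 0, 0, 0, 0, 0, 1],
  [-1, 0, 0, 0, 0, 0, 1],
  [-1, 0, 0, 0, 0, 0, 1],
  [-1, 0, 0, 0, 0, 0, 1],
])

```text
time: 17.15
tool_pos: [472.6, -14.7, 87.0]
tcp_rot: [180.0, -0.0, -1.0]
ft_force: [0.5, 0.2, -0.7]
finger_gap: 49.2
grip_force: 62.3
```

Request:
apply_moves([
  [-1, 0, 0, 0, 0, 0, 1],
  [-1, 0, 0, 0, 0, 0, 0],
  [-1, 0, 0, 0, 0, 0, 0],
  [-1, 0, 0, 0, 0, 0, 0],
  [-1, 0, 0, 0, 0, 0, 0],
  [-1, 0, 0, 0, 0, 0, 0],
  [-1, 0, 0, 0, 0, 0, 0],
  [-1, 0, 0, 0, 0, 0, 0],
])

```text
time: 17.95
tool_pos: [472.6, -14.8, 86.8]
tcp_rot: [180.0, 0.0, -5.8]
ft_force: [-1.0, -0.0, -0.7]
finger_gap: 49.1
grip_force: 62.3
```

```bash
python3 p.py 623.8 -1.6 50 -5.8
```

```text
now [472.6 -14.8  86.8] [180.    0.   -5.8] j [ -8.  -5. 114.  -0.  72.  88.] gap 49.1 t 17.95
turn units z 0.01 shift [149.1 -28.4  36.8]
```

Request:
apply_moves([
  [-1, 30, -5.7, 0, 0, 0, 0],
  [-1, 30, -5.7, 0, 0, 0, 0],
  [-1, 30, -5.7, 0, 0, 0, 0],
  [-1, 30, -5.7, 0, 0, 0, 0],
  [-1, 29, -5.6, 0, 0, 0, 0],
  [-1, 0, 0, 0, 0, 0, 0],
  [-1, 0, 0, 0, 0, 0, 0],
  [-1, 0, 0, 0, 0, 0, 0],
])

```text
time: 18.75
tool_pos: [622.8, -1.5, 86.4]
tcp_rot: [180.0, 0.1, -5.8]
ft_force: [-0.3, -0.2, -0.8]
finger_gap: 49.3
grip_force: 62.2
```

Request:
apply_moves([
  [-1, 0, 0, 20, 0, 0, 0],
  [-1, 0, 0, 20, 0, 0, 0],
  [-1, 0, 0, 12, 0, 0, 0],
  [-1, 0, 0, 8, 0, 0, 0],
  [-1, 0, 0, 5, 0, 0, 0],
  [-1, 0, 0, 3, 0, 0, 0],
  [-1, 0, 0, 0, 0, 0, 0],
  [-1, 0, 0, 0, 0, 0, 0],
])

```text
time: 19.55
tool_pos: [624.3, -1.6, 19.5]
tcp_rot: [-180.0, -0.1, -5.8]
ft_force: [0.4, -1.1, -1.0]
finger_gap: 48.9
grip_force: 62.2
```

Lower 2.5 mm more, release and lift.

Request:
apply_moves([
  [-1, 0, 0, 1.5, 0, 0, 0],
  [-1, 0, 0, 1, 0, 0, 0],
  [-1, 0, 0, 0, 0, 0, 0],
  [-1, 0, 0, 0, 0, 0, 0],
  [0.5, 0, 0, 0, 0, 0, 0],
  [0.5, 0, 0, 0, 0, 0, 0],
  [0.5, 0, 0, 0, 0, 0, 0],
  [0.5, 0, 0, 0, 0, 0, 0],
])

```text
time: 20.35
tool_pos: [623.6, -1.5, 16.1]
tcp_rot: [180.0, 0.0, -5.8]
ft_force: [-0.3, 0.0, 0.2]
finger_gap: 64.0
grip_force: 0.0
```

Request:
apply_moves([
  [0.5, 0, 0, -15, 0, 0, 0],
  [0.5, 0, 0, -25, 0, 0, 0],
  [0.5, 0, 0, -30, 0, 0, 0],
  [0.5, 0, 0, -30, 0, 0, -1],
  [0.5, 0, 0, 0, 0, 0, -0.16],
  [0.3, 0, 0, 0, 0, 0, 0],
  [0.3, 0, 0, 0, 0, 0, 0],
  [0.3, 0, 0, 0, 0, 0, 0],
])

```text
time: 21.15
tool_pos: [622.7, -1.4, 114.8]
tcp_rot: [-180.0, 0.1, -0.0]
ft_force: [0.1, 0.4, -1.3]
finger_gap: 55.7
grip_force: 0.0
```

```bash
python3 p.py 462 -132 100 0
```

```text
now [622.7  -1.4 114.8] [-1.8e+02  1.0e-01 -0.0e+00] j [-5. 16. 88.  0. 76. 85.] gap 55.7 t 21.15
turn units z -0.01 shift [-160.7  130.6   14.8]
```

Request:
apply_moves([
  [0.2, -32, 26, 0, 0, 0, 0],
  [0.2, -32, 26, 0, 0, 0, 0],
  [0.2, -32, 26, 0, 0, 0, 0],
  [0.2, -32, 26, 0, 0, 0, 0],
  [0.2, -32.7, 26.6, 0, 0, 0, 0],
  [0.2, 0, 0, 0, 0, 0, 0],
  [0.2, 0, 0, 0, 0, 0, 0],
  [0.2, 0, 0, 0, 0, 0, 0],
])

```text
time: 21.95
tool_pos: [463.4, -131.8, 116.0]
tcp_rot: [-180.0, 0.0, 0.0]
ft_force: [0.6, -0.3, -0.6]
finger_gap: 51.1
grip_force: 0.0
```

```bash
python3 p.py 462 -132 6 0
python3 - <<'E'
from w import *
s,W=wc('w3');P=near(W,462,-176,70,18,34);print(len(P),circ(P),np.nanmedian(P,0),P.min(0),P.max(0))
# wall strip along y at x=462
for x in (452,462,472):
    Q=P[(abs(P[:,0]-x)<2)&(P[:,1]>-160)]
    if len(Q): print(x,Q[:,1].min(),Q[:,1].max())
s=snap('top','top3');W=cloud(s)
P=near(W,624,-2,60,36,60);print(len(P),cv2.minAreaRect(P[:,:2].astype(np.float32)),P.mean(0))
E
```

```text
now [ 463.4 -131.8  116. ] [-180.    0.    0.] j [-22.  -6. 111.   0.  75.  68.] gap 51.1 t 21.95
turn units z 0.0 shift [ -1.4   0.2 110. ]
7306 [ 460.3636043  -175.92370202   51.90244859] [ 470.36280145 -171.28761414   24.00017909] [ 409.01193466 -227.6531398    18.0273524 ] [ 512.37936493 -124.23108355   26.34045188]
452 -138.70512211908965 -124.93321010294518
462 -137.84693151247484 -124.2535970607339
472 -139.84369463849194 -125.03211757854731
630 ((621.1603393554688, -18.022785186767578), (86.76044464111328, 81.03394317626953), 84.61605834960938) [ 6.22548993e+02 -9.03547848e-02  4.38393649e+01]
```

View pics/w3.png

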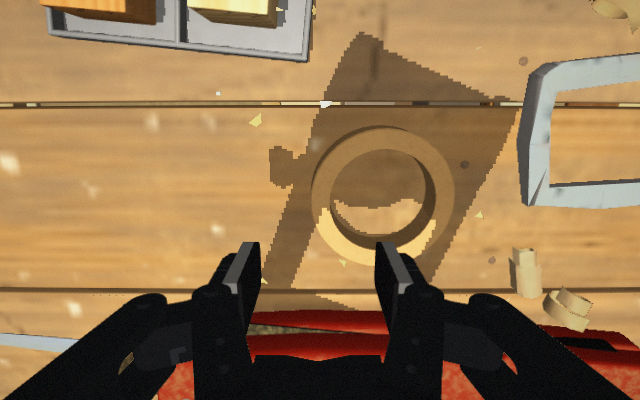

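The ring shows at about (383,195), clear of the saw, with open bench on both sides of its near wall. Beech top is at 43.8 mm, so it lies flat. I descend to pinch the wall.

Request:
apply_moves([
  [0.2, -1.5, 0.2, 20, 0, 0, 0],
  [0.2, 0, 0, 25, 0, 0, 0],
  [0.2, 0, 0, 25, 0, 0, 0],
  [0.2, 0, 0, 20, 0, 0, 0],
  [0.2, 0, 0, 13, 0, 0, 0],
  [0.2, 0, 0, 6, 0, 0, 0],
  [0.2, 0, 0, 0, 0, 0, 0],
  [-1, 0, 0, 0, 0, 0, 0],
])

```text
time: 22.85
tool_pos: [462.4, -132.5, 8.1]
tcp_rot: [180.0, -0.1, 0.0]
ft_force: [-0.8, 0.6, -0.2]
finger_gap: 37.9
grip_force: 0.0
```

Request:
apply_moves([
  [-1, 0, 0, 0, 0, 0, 0],
  [-1, 0, 0, 0, 0, 0, 0],
  [-1, 0, 0, 0, 0, 0, 0],
  [-1, 0, 0, 0, 0, 0, 0],
  [-1, 0, 0, 0, 0, 0, 0],
  [-1, 0, 0, 0, 0, 0, 0],
  [-1, 0, 0, 0, 0, 0, 0],
  [-1, 0, 0, 0, 0, 0, 0],
])

```text
time: 23.65
tool_pos: [462.7, -132.9, 8.7]
tcp_rot: [179.9, -0.1, 0.0]
ft_force: [0.3, -0.0, 6.4]
finger_gap: 14.8
grip_force: 59.3
```

Request:
apply_moves([
  [-1, 0, 0, -10, 0, 0, 0],
  [-1, 0, 0, -20, 0, 0, 0],
  [-1, 0, 0, -30, 0, 0, 0],
  [-1, 0, 0, -30, 0, 0, 0],
  [-1, 30, 6, 0, 0, 0, 0],
  [-1, 30, 6, 0, 0, 0, 0],
  [-1, 30, 6, 0, 0, 0, 0],
  [-1, 30, 6, 0, 0, 0, 0],
])

```text
time: 24.45
tool_pos: [582.7, -156.5, 98.0]
tcp_rot: [180.0, -0.0, 0.0]
ft_force: [0.7, 1.0, 0.1]
finger_gap: 15.1
grip_force: 58.7
```

Request:
apply_moves([
  [-1, 30, 6, 0, 0, 0, 0],
  [-1, 30, 6, 0, 0, 0, 0],
  [-1, 20, 3, 0, 0, 0, 0],
  [-1, 0, 0, 0, 0, 0, 0],
  [-1, 0, 0, 0, 0, 0, 0],
  [-1, 0, 0, 0, 0, 0, 0],
  [-1, 0, 0, 0, 0, 0, 0],
  [-1, 0, 0, 0, 0, 0, 0],
])

```text
time: 25.25
tool_pos: [661.1, -171.3, 97.6]
tcp_rot: [-180.0, 0.0, 0.0]
ft_force: [-0.3, 0.1, 0.1]
finger_gap: 14.9
grip_force: 58.7
```

```bash
python3 p.py 664 -172.3 60 0
python3 - <<'E'
from w import *
s,W=wc('w4');P=near(W,663,-216,70,95,125);print(len(P),circ(P),P.min(0),P.max(0))
P=near(W,663,-216,25,45,60);print('post',len(P),P.mean(0) if len(P) else 0)
# plane of ring
P=near(W,663,-216,70,95,125)
A=np.c_[P[:,:2]-P[:,:2].mean(0),np.ones(len(P))];print(np.linalg.lstsq(A,P[:,2],rcond=None)[0])
E
```

```text
now [ 661.1 -171.3   97.6] [-180.    0.    0.] j [-19.  25.  78.   0.  76.  71.] gap 14.9 t 25.25
turn units z 0.0 shift [ 2.9  1.  37.6]
21793 [ 659.06189077 -212.11685144   51.91471956] [ 607.94873932 -264.13629177   95.00701761] [ 710.81287631 -148.17107745  124.99926034]
post 947 [ 663.53808073 -215.89096465   52.46151042]
[3.41776953e-03 2.37724725e-02 1.11435601e+02]
```

View pics/w4.png

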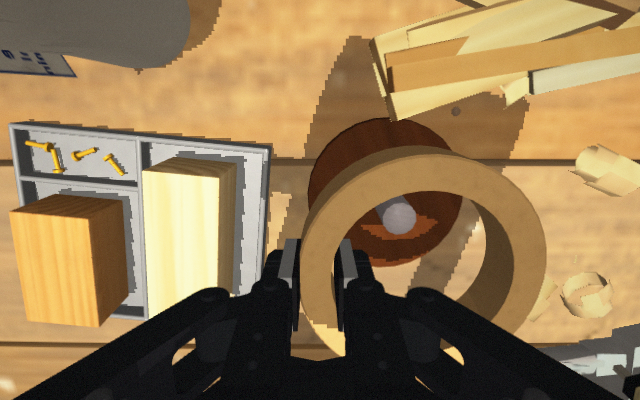

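The ring hangs level above the spindle, with the post top in its bore at (400,218). Both blocks lie in their bays at (68,260) and (188,240). I shift about 3 mm and lower.

Request:
apply_moves([
  [-1, 3.2, 1.5, 0, 0, 0, 0],
  [-1, 0, 0, 0, 0, 0, 0],
  [-1, 0, 0, 15, 0, 0, 0],
  [-1, 0, 0, 20, 0, 0, 0],
  [-1, 0, 0, 20, 0, 0, 0],
  [-1, 0, 0, 10, 0, 0, 0],
  [-1, 0, 0, 6, 0, 0, 0],
  [-1, 0, 0, 0, 0, 0, 0],
])

```text
time: 26.1
tool_pos: [664.1, -172.6, 25.0]
tcp_rot: [-180.0, 0.1, 0.0]
ft_force: [0.4, 0.3, -1.6]
finger_gap: 15.0
grip_force: 58.7
```

Request:
apply_moves([
  [-1, 0, 0, 3, 0, 0, 0],
  [-1, 0, 0, 2, 0, 0, 0],
  [-1, 0, 0, 1.5, 0, 0, 0],
  [-1, 0, 0, 0, 0, 0, 0],
  [-1, 0, 0, 0, 0, 0, 0],
  [-1, 0, 0, 0, 0, 0, 0],
  [-1, 0, 0, 0, 0, 0, 0],
  [-1, 0, 0, 0, 0, 0, 0],
])

```text
time: 26.9
tool_pos: [664.9, -172.8, 19.9]
tcp_rot: [180.0, -0.0, 0.0]
ft_force: [0.8, 0.3, -1.2]
finger_gap: 15.0
grip_force: 58.7
```

Request:
apply_moves([
  [-1, 0, 0, 1, 0, 0, 0],
  [-1, 0, 0, 0.7, 0, 0, 0],
  [-1, 0, 0, 0, 0, 0, 0],
  [-1, 0, 0, 0, 0, 0, 0],
  [-0.4, 0, 0, 0, 0, 0, 0],
  [-0.4, 0, 0, 0, 0, 0, 0],
  [-0.4, 0, 0, 0, 0, 0, 0],
  [-0.4, 0, 0, 0, 0, 0, 0],
])

```text
time: 27.7
tool_pos: [664.7, -172.8, 17.9]
tcp_rot: [-180.0, 0.0, 0.0]
ft_force: [0.0, 0.4, -0.4]
finger_gap: 25.6
grip_force: 0.0
```

Request:
apply_moves([
  [-0.4, 0, 0, -10, 0, 0, 0],
  [-0.4, 0, 0, -20, 0, 0, 0],
  [-0.4, 0, 0, -30, 0, 0, 0],
  [-0.4, 0, 0, -45, 0, 0, 0],
  [0.2, 0, 0, -45, 0, 0, 0],
  [0.2, 0, 0, -45, 0, 0, 0],
  [0.2, 0, 0, -20, 0, 0, -1],
  [0.2, 0, 0, 0, 0, 0, -1],
])

```text
time: 28.5
tool_pos: [667.2, -173.6, 240.6]
tcp_rot: [179.7, -0.5, 10.2]
ft_force: [0.1, -0.1, -0.0]
finger_gap: 51.6
grip_force: 0.0
```

```bash
python3 p.py 437 299.8 230 90
python3 - <<'E'
from w import *
s,W=wc('w5');P=near(W,663,-216,70,28,42);print(len(P),circ(P),np.median(P,0))
E
```

```text
now [ 667.2 -173.6  240.6] [179.7  -0.5  10.2] j [-19.  21.  69.  -0.  90.  61.] gap 51.6 t 28.5
turn units z -15.96 shift [ 473.4 -230.2   10.6]
4076 [ 672.58837787 -217.45535568   58.7029625 ] [ 671.16411591 -216.88019932   33.99458561]
```

Request:
apply_moves([
  [0.2, 0, 0, 0, 0, 0, -1],
  [0.2, 0, 0, 0, 0, 0, -1],
  [0.2, 0, 0, 0, 0, 0, -1],
  [0.2, 0, 0, 0, 0, 0, -1],
  [0.2, 0, 0, 0, 0, 0, -1],
  [0.2, 0, 0, 0, 0, 0, -1],
  [0.2, 0, 0, 0, 0, 0, -1],
  [0.2, 0, 0, 0, 0, 0, -1],
])

```text
time: 29.35
tool_pos: [664.4, -172.7, 232.8]
tcp_rot: [-180.0, 0.0, 50.1]
ft_force: [-0.2, -0.5, -0.3]
finger_gap: 51.2
grip_force: 0.0
```

Request:
apply_moves([
  [0.2, 0, 0, 0, 0, 0, -1],
  [0.2, 0, 0, 0, 0, 0, -1],
  [0.2, 0, 0, 0, 0, 0, -1],
  [0.2, 0, 0, 0, 0, 0, -1],
  [0.2, 0, 0, 0, 0, 0, -1],
  [0.2, 0, 0, 0, 0, 0, -1],
  [0.2, 0, 0, 0, 0, 0, -1],
  [0.2, 0, 0, 0, 0, 0, -1],
])

```text
time: 30.15
tool_pos: [664.4, -172.7, 232.8]
tcp_rot: [-179.9, -0.0, 90.1]
ft_force: [0.0, 0.9, -0.2]
finger_gap: 51.3
grip_force: 0.0
```

Request:
apply_moves([
  [0.2, 39.5, -19.2, 0, 0, 0, 0],
  [0.2, 39.5, -19.2, 0, 0, 0, 0],
  [0.2, 39.5, -19.2, 0, 0, 0, 0],
  [0.2, 39.5, -19.2, 0, 0, 0, 0],
  [0.2, 39.5, -19.2, 0, 0, 0, 0],
  [0.2, 39.5, -19.2, 0, 0, 0, 0],
  [0.2, 39.5, -19.2, 0, 0, 0, 0],
  [0.2, 39.5, -19.2, 0, 0, 0, 0],
])

```text
time: 30.95
tool_pos: [509.8, 144.5, 233.1]
tcp_rot: [-180.0, -0.0, 89.9]
ft_force: [-0.4, 0.9, -0.3]
finger_gap: 51.3
grip_force: 0.0
```

Request:
apply_moves([
  [0.2, 39.5, -19.2, 0, 0, 0, 0],
  [0.2, 39.5, -19.2, 0, 0, 0, 0],
  [0.2, 39.5, -19.2, 0, 0, 0, 0],
  [0.2, 38.5, -19, 0, 0, 0, 0],
  [0.2, 0, 0, 0, 0, 0, 0],
  [0.2, 0, 0, 0, 0, 0, 0],
  [0.2, 0, 0, 0, 0, 0, 0],
  [0.2, 0, 0, 0, 0, 0, 0],
])

```text
time: 31.75
tool_pos: [435.1, 298.9, 233.0]
tcp_rot: [-180.0, 0.0, 89.9]
ft_force: [0.7, -0.4, 0.7]
finger_gap: 51.4
grip_force: 0.0
```

```bash
python3 p.py 437 299.8 115 90
python3 - <<'E'
from w import *
np.set_printoptions(precision=1,suppress=True)
s,W=wc('w6')
for lo,hi in [(150,165),(130,150),(100,130),(75,100)]:
    P=near(W,437,300,40,lo,hi); print(lo,len(P), circ(P) if len(P)>5 else 0, P.min(0) if len(P) else 0,P.max(0) if len(P) else 0)
P=near(W,437,300,60,50,68);print('stand',len(P),cv2.minAreaRect(P[:,:2].astype(np.float32)))
P=near(W,471,424,45,62,80);print('pot',len(P), circ(P) if len(P)>50 else 0)
s=snap('top','top6');W=cloud(s)
P=near(W,663,-216,75,28,42);print('ring',len(P),circ(P),np.median(P,0))
P=near(W,663,-216,25,45,65);print('post',len(P),P.mean(0))
E
```

```text
now [435.1 298.9 233. ] [-180.     0.    89.9] j [29. -4. 97. -0. 87. 29.] gap 51.4 t 31.75
turn units z -0.02 shift [  0.9   1.9 118. ]
150 884 [435.3 302.8  11.8] [423.8 291.4 150.1] [447.1 314.4 159.2]
130 370 [435.3 303.1  13.3] [421.6 302.1 130.2] [449.2 316.  149.9]
100 263 [435.4 302.4  13.9] [421.6 302.8 100. ] [449.3 316.  130. ]
75 68 [435.4 302.6  13.6] [421.4 302.4  78.3] [448.9 315.9  99.6]
stand 3368 ((435.0783386230469, 302.2989501953125), (63.67424011230469, 64.64775848388672), 1.355372428894043)
pot 982 [470.1 424.7  29.4]
ring 721 [ 675.  -215.5   60.5] [ 668.6 -216.3   34.3]
post 55 [ 662.3 -215.3   52.9]
```

View pics/w6.png

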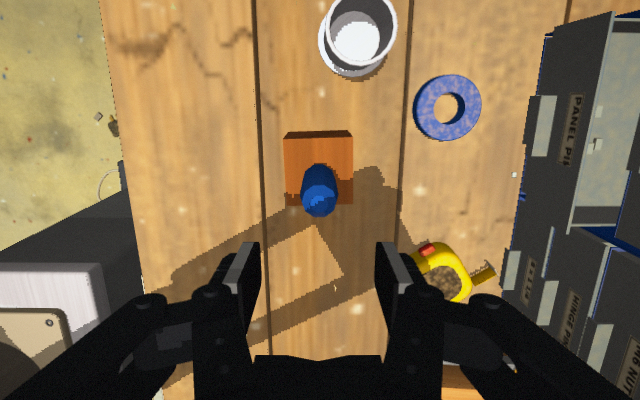

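The driver top shows at (319,195), centred between the fingers at columns 249 and 387. The pot is at (357,35). I descend over the handle.

Request:
apply_moves([
  [0.2, 2.9, 0.5, 0, 0, 0, 0],
  [0.2, 0, 0, 20, 0, 0, 0],
  [0.2, 0, 0, 30, 0, 0, 0],
  [0.2, 0, 0, 30, 0, 0, 0],
  [0.2, 0, 0, 25, 0, 0, 0],
  [0.2, 0, 0, 15, 0, 0, 0],
  [0.2, 0, 0, 0, 0, 0, 0],
  [0.2, 0, 0, 0, 0, 0, 0],
], squeeze=40)

```text
time: 32.65
tool_pos: [435.5, 303.2, 113.9]
tcp_rot: [180.0, -0.0, 90.0]
ft_force: [-0.0, 0.8, 0.5]
finger_gap: 51.7
grip_force: 0.0
```

Request:
apply_moves([
  [-0.2, 0, 0, 0, 0, 0, 0],
  [-0.25, 0, 0, 0, 0, 0, 0],
  [-0.3, 0, 0, 0, 0, 0, 0],
  [-1, 0, 0, 0, 0, 0, 0],
  [-1, 0, 0, 0, 0, 0, 0],
  [-1, 0, 0, 0, 0, 0, 0],
  [-1, 0, 0, 0, 0, 0, 0],
  [-1, 0, 0, 0, 0, 0, 0],
])

```text
time: 33.45
tool_pos: [435.7, 303.4, 114.2]
tcp_rot: [179.9, -0.1, 90.0]
ft_force: [-0.8, -0.7, 6.1]
finger_gap: 26.2
grip_force: 39.2
```

Request:
apply_moves([
  [-1, 0, 0, -3, 0, 0, 0],
  [-1, 0, 0, -5, 0, 0, 0],
  [-1, 0, 0, -6, 0, 0, 0],
  [-1, 0, 0, -6, 0, 0, 0],
  [-1, 0, 0, -6, 0, 0, 0],
  [-1, 0, 0, -6, 0, 0, 0],
  [-1, 0, 0, -6, 0, 0, 0],
  [-1, 0, 0, -6, 0, 0, 0],
])

```text
time: 34.25
tool_pos: [435.0, 303.0, 157.7]
tcp_rot: [180.0, -0.0, 90.0]
ft_force: [0.4, -0.5, -1.3]
finger_gap: 26.0
grip_force: 39.3
```

Request:
apply_moves([
  [-1, 0, 0, -6, 0, 0, 0],
  [-1, 0, 0, -6, 0, 0, 0],
  [-1, 0, 0, -6, 0, 0, 0],
  [-1, 0, 0, -6, 0, 0, 0],
  [-1, 0, 0, -10, 0, 0, 0],
  [-1, 0, 0, -20, 0, 0, 0],
  [-1, 0, 0, 0, 0, 0, 0],
  [-1, 0, 0, 0, 0, 0, 0],
])

```text
time: 35.05
tool_pos: [435.4, 303.2, 211.6]
tcp_rot: [179.9, -0.0, 90.0]
ft_force: [-0.4, -0.1, -1.2]
finger_gap: 26.2
grip_force: 39.4
```

```bash
python3 p.py 470.8 424 212 90
python3 - <<'E'
from m import *
s=snap('side','side7');cv2.imwrite('pics/c7.png',cv2.resize(s['color'][170:370,180:420],None,fx=3,fy=3,interpolation=cv2.INTER_CUBIC))
E
```

```text
now [435.4 303.2 211.6] [179.9  -0.   90. ] j [29. -3. 98.  0. 85. 29.] gap 26.2 t 35.05
turn units z 0.0 shift [120.8  35.4  -0.4]
```

View pics/c7.png

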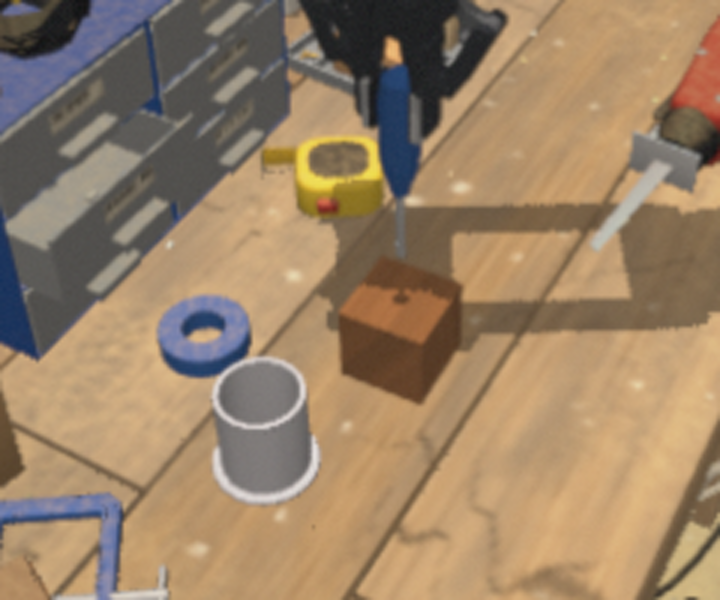

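The driver is clear of the stand, with its tip at (400,255) in the crop above the stand top, and the stand is still upright. I move over the pot.

Request:
apply_moves([
  [-1, 20, 6, 0, 0, 0, 0],
  [-1, 26, 8, 0, 0, 0, 0],
  [-1, 26, 7, 0, 0, 0, 0],
  [-1, 26, 7, 0, 0, 0, 0],
  [-1, 15, 5, 0, 0, 0, 0],
  [-1, 8.5, 2, 0, 0, 0, 0],
  [-1, 0, 0, 0, 0, 0, 0],
  [-1, 0, 0, 0, 0, 0, 0],
])

```text
time: 35.9
tool_pos: [469.6, 423.9, 210.4]
tcp_rot: [-179.9, 0.1, 90.0]
ft_force: [0.6, -0.8, -0.7]
finger_gap: 26.2
grip_force: 39.5
```

```bash
python3 p.py 470.6 424.5 117 90
python3 - <<'E'
from w import *
s,W=wc('w8');cv2.imwrite('pics/c8.png',s['color'])
s=snap('side','side8');cv2.imwrite('pics/c8s.png',cv2.resize(s['color'][180:380,180:420],None,fx=3,fy=3,interpolation=cv2.INTER_CUBIC))
E
```

```text
now [469.6 423.9 210.4] [-1.799e+02  1.000e-01  9.000e+01] j [37. 13. 81. -0. 86. 37.] gap 26.2 t 35.9
turn units z 0.0 shift [ 0.6  1.  93.4]
```

View pics/c8.png

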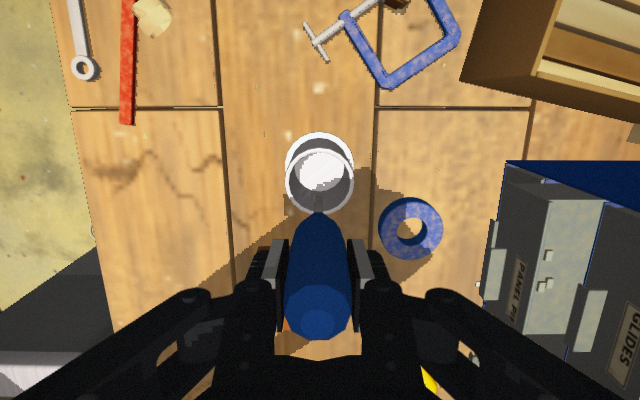

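View pics/c8s.png

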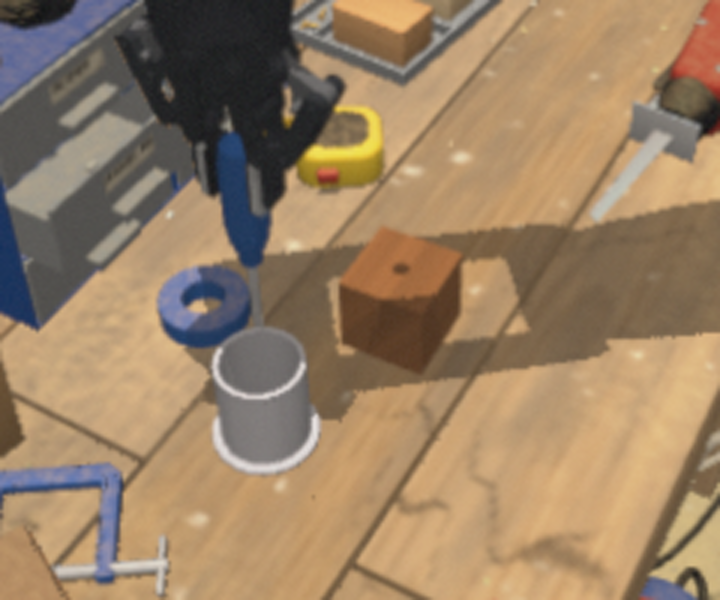

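The tip is at crop (257,325) over the far rim. I check its position with the side camera before lowering.

Run:
```python
from m import *
s=load('side8')
def ray(u,v,z):
    p=cv2.undistortPoints(np.array([[[u,v]]],float),s['mtx'],s['dist'])[0,0]
    T=s['T'];d=T[:3,:3]@[*p,1];return T[:3,3]+d*(z-T[2,3])/d[2]
print('tip',ray(265.7,288.3,101.5))
print('pot rim c',ray(180+259/3,180+364/3,70), 'hole',ray(180+401/3,180+269/3,62))
```

```text
tip [470.76616435 421.59896119 101.5       ]
pot rim c [469.39617587 425.70471136  70.        ] hole [435.13800763 302.21406643  62.        ]
```

Request:
apply_moves([
  [-1, 2, 0, 0, 0, 0, 0],
  [-1, 0, 0, 12, 0, 0, 0],
  [-1, 0, 0, 15, 0, 0, 0],
  [-1, 0, 0, 15, 0, 0, 0],
  [-1, 0, 0, 15, 0, 0, 0],
  [-1, 0, 0, 15, 0, 0, 0],
  [-1, 0, 0, 10, 0, 0, 0],
  [-1, 0, 0, 0, 0, 0, 0],
])

```text
time: 36.8
tool_pos: [468.8, 425.6, 126.3]
tcp_rot: [-179.8, 0.1, 90.0]
ft_force: [-0.9, -0.2, -1.4]
finger_gap: 25.8
grip_force: 39.5
```

Request:
apply_moves([
  [-1, 0, 0, 5, 0, 0, 0],
  [-1, 0, 0, 3, 0, 0, 0],
  [-1, 0, 0, 2, 0, 0, 0],
  [-1, 0, 0, 0, 0, 0, 0],
  [-1, 0, 0, 0, 0, 0, 0],
  [-1, 0, 0, 0, 0, 0, 0],
  [-1, 0, 0, 0, 0, 0, 0],
  [-1, 0, 0, 0, 0, 0, 0],
])

```text
time: 37.6
tool_pos: [470.0, 426.6, 119.3]
tcp_rot: [180.0, -0.0, 90.0]
ft_force: [0.4, -0.5, -0.5]
finger_gap: 26.2
grip_force: 39.5
```

Request:
apply_moves([
  [-1, 0, 0, 2, 0, 0, 0],
  [-1, 0, 0, 1.3, 0, 0, 0],
  [-1, 0, 0, 0, 0, 0, 0],
  [-1, 0, 0, 0, 0, 0, 0],
  [-0.3, 0, 0, 0, 0, 0, 0],
  [0, 0, 0, 0, 0, 0, 0],
  [0.2, 0, 0, 0, 0, 0, 0],
  [0.4, 0, 0, 0, 0, 0, 0],
])

```text
time: 38.4
tool_pos: [469.9, 426.4, 115.6]
tcp_rot: [-180.0, 0.0, 90.0]
ft_force: [0.2, -0.2, -0.7]
finger_gap: 59.7
grip_force: 0.0
```

Request:
apply_moves([
  [0.6, 0, 0, 0, 0, 0, 0],
  [0.8, 0, 0, 0, 0, 0, 0],
  [1, 0, 0, 0, 0, 0, 0],
  [1, 0, 0, 0, 0, 0, 0],
  [1, 0, 0, 0, 0, 0, 0],
  [1, 0, 0, 0, 0, 0, 0],
  [1, 0, 0, 0, 0, 0, 0],
  [1, 0, 0, 0, 0, 0, 0],
])

```text
time: 39.2
tool_pos: [470.0, 426.5, 115.8]
tcp_rot: [180.0, -0.0, 90.0]
ft_force: [0.1, -0.6, -0.8]
finger_gap: 85.6
grip_force: 0.0
```

Run:
```python
from m import *
s=snap('side','side9');cv2.imwrite('pics/c9.png',cv2.resize(s['color'][180:380,180:420],None,fx=3,fy=3,interpolation=cv2.INTER_CUBIC))
```

```text
(no output)
```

View pics/c9.png

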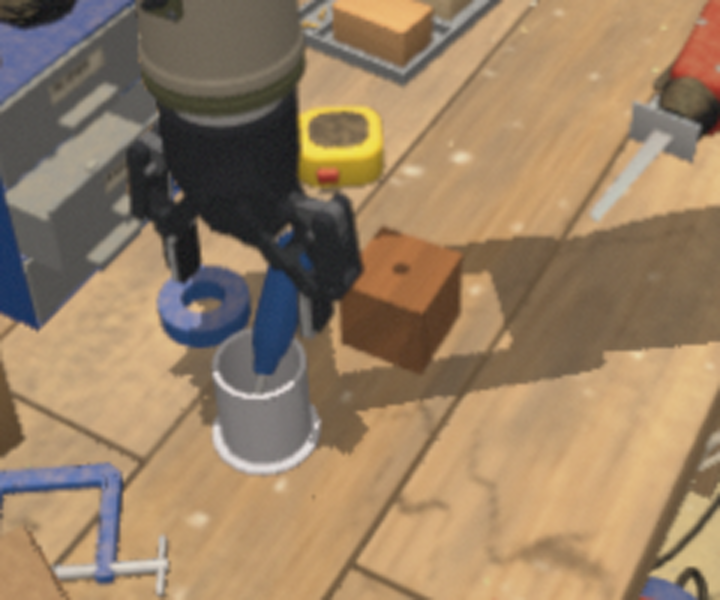

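The driver is in the pot and leans against the finger on the -x side, near (300,280). I ease the gripper toward -x until the driver rests on the rim, then lift.

Request:
apply_moves([
  [1, 0, -4, 0, 0, 0, 0],
  [1, 0, -4, 0, 0, 0, 0],
  [1, 0, -4, 0, 0, 0, 0],
  [1, 0, -4, 0, 0, 0, 0],
  [1, 0, -3, 0, 0, 0, 0],
  [1, 0, 0, 0, 0, 0, 0],
  [1, 0, 0, 0, 0, 0, 0],
  [1, 0, 0, 0, 0, 0, 0],
])

```text
time: 40.05
tool_pos: [451.1, 426.5, 115.9]
tcp_rot: [180.0, -0.0, 90.0]
ft_force: [-0.8, -0.8, 0.0]
finger_gap: 85.3
grip_force: 0.0
```

Request:
apply_moves([
  [1, 0, 0, -5, 0, 0, 0],
  [1, 0, 0, -8, 0, 0, 0],
  [1, 0, 0, -10, 0, 0, 0],
  [1, 0, 0, -10, 0, 0, 0],
  [1, 0, 0, -10, 0, 0, 0],
  [1, 0, 0, -15, 0, 0, 0],
  [1, 0, 0, -20, 0, 0, 0],
  [1, 0, 0, -30, 0, 0, 0],
])

```text
time: 40.85
tool_pos: [450.2, 425.9, 223.7]
tcp_rot: [-179.9, 0.1, 90.0]
ft_force: [-0.2, 0.2, 0.1]
finger_gap: 85.5
grip_force: 0.0
```

Request:
apply_moves([
  [1, 0, 0, -30, 0, 0, 0],
  [1, -40, 0, 0, 0, 0, 0],
  [1, -45, 0, 0, 0, 0, 0],
  [1, -45, 0, 0, 0, 0, 0],
  [1, -45, 0, 0, 0, 0, 0],
  [1, -20, 0, 0, 0, 0, 0],
  [1, 0, 0, 0, 0, 0, 0],
  [1, 0, 0, 0, 0, 0, 0],
])

```text
time: 41.65
tool_pos: [451.3, 231.6, 254.9]
tcp_rot: [179.9, -0.1, 89.9]
ft_force: [-0.7, 0.1, 0.4]
finger_gap: 85.4
grip_force: 0.0
```

Run:
```python
from m import *
s=snap('side','side10');cv2.imwrite('pics/c10.png',cv2.resize(s['color'][130:380,180:480],None,fx=2.4,fy=2.4,interpolation=cv2.INTER_CUBIC))
s=snap('top','top10');cv2.imwrite('pics/c10t.png',cv2.resize(s['color'][110:280,180:480],None,fx=2.6,fy=2.6,interpolation=cv2.INTER_CUBIC))
W=cloud(s)
for n,c,lo,hi in [('ring',(424,128,475,176),28,40),('pvc',(214,174,246,206),12,28)]:
    P=roi(W,c,lo,hi);print(n,len(P),circ(P),np.median(P,0))
P=roi(W,(284,168,322,206),25,50);print('meas',len(P),P.mean(0))
P=roi(W,(342,128,424,198),36,60);print('blocks',P[P[:,1]>-40].mean(0),P[P[:,1]<-50].mean(0))
P=roi(W,(225,220,272,260),50,75);print('stand',len(P),P.mean(0))
```

```text
ring 664 [ 664.40071416 -214.16690227   52.03874247] [ 663.52779845 -214.66666442   34.63598642]
pvc 116 [575.54253366 358.650104    27.29788514] [589.80103902 365.90814615  18.98384728]
meas 697 [569.9639984  164.26543793  35.79456125]
blocks [6.22634901e+02 4.73321342e-01 4.38864316e+01] [633.96168451 -84.44887088  48.60269626]
stand 0 [nan nan nan]<stdin>:9: RuntimeWarning: Mean of empty slice.
  ret = um.true_divide(
```

View pics/c10.png

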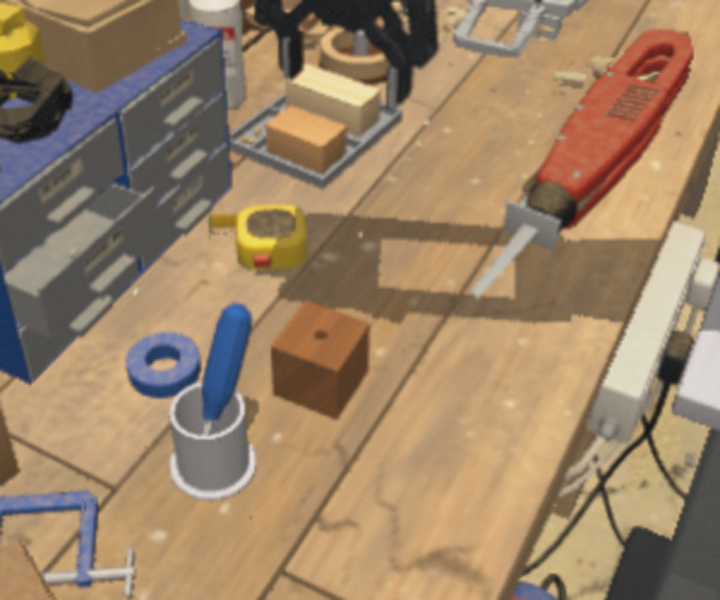

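View pics/c10t.png

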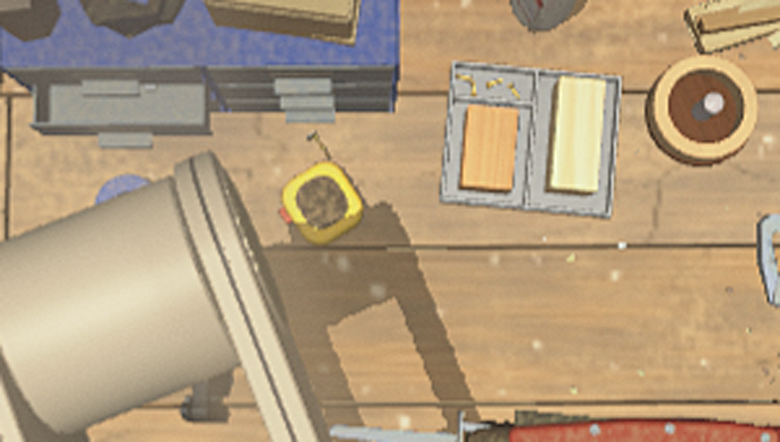

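Everything is in place: the driver leans in the pot (225,370), the stand is upright (320,360), the blocks lie flat in their bays, and the ring is on the spindle with its centre within 3 mm of the post.

```bash
python3 -c "
from bench import r
print(r.hand_in())"
```

```text
the job is handed in; nothing more can be done
None
```

The job is handed in at about 42 s on the robot clock: both offcuts are flat in their tray bays, the masking tape is on the spindle base, the screwdriver is blade-down in the pot, the stand is still upright, and I left the blue tape and the tape measure alone; the hand-in returned no verdict.

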